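# Open the beam shutters one after another from the lamp outward

## Task

Open the beam path on the optical bench: with a light fingertip push down the finger tab of each of the three shutters until its disc is right out of the beam, one after another, starting with the stand next to the lamp and ending with the one next to the screen. Push gently and do not lift, carry or shift the stands; leave all three shutters open and everything else where it is.

Things in the scene. Friction and masses are not known exactly. Their poses are not given: they have to be found in the camera images.
- rail: fixed flat grey base plate of the optical bench, 180 x 700 x 15 mm; origin at the centre of its underside; its y axis runs along the row of stands, its x axis points away from the robot, z up; turned up to 0.28 rad about the vertical
- lamp: grey upright cylindrical lamp house, 68 mm across (cooling fins 76 mm) and 150 mm tall, fixed on the plate at one end of the row (either end; it looks the same from both sides), a round window on each side 100 mm up, from which the beam runs along the row; origin at the centre of its foot, on top of the plate
- screen: upright white screen plate 90 x 6 x 100 mm on a short post, 150 mm tall in all, fixed at the other end of the row from the lamp; origin at the centre of its foot, on top of the plate
- stand_left: the left (robot's left, +y side of the row) shutter stand: loose, standing by its weight (about 1.4 kg) on the plate; dark blue steel foot 140 (x) x 80 (y) x 14 mm, a thin post and an aluminium fork that carries the shutter lever on a pivot along y, 130 mm above the foot's underside (fork top 144 mm). Origin at the centre of the foot's underside, which is on top of the plate; x points away from the robot. The stands are about 170 mm apart
- shutter_left (a joint): angle (rad) of the left shutter lever: 0 = finger tab up, disc (upright dark steel, 48 mm across, 68 mm beyond the pivot) down in the beam; 0.45 = level; 0.9 = tab fully down, disc up out of the beam (hard stop). Disc clear of the beam above 0.65. Starts at 0 to 0.15; no return spring: held by friction (about 1 N at the tab moves it), it stays where it is left
- tab_left (a point): centre of the upper face of the left shutter's finger tab, a black 34 x 32 x 6 mm pad that slopes with the lever, on the robot's side (-x) of the fork. Above the foot's underside and towards the robot from the pivot it is at 177 and 53 mm at joint value 0, 149 and 68 at 0.45, 118 and 69 at 0.9. Its spring stem (1.8 N per mm, at most 10 mm) sinks only 0.5 mm while the lever moves
- stand_middle: the middle shutter stand: loose, standing by its weight (about 1.4 kg) on the plate; dark blue steel foot 140 (x) x 80 (y) x 14 mm, a thin post and an aluminium fork that carries the shutter lever on a pivot along y, 130 mm above the foot's underside (fork top 144 mm). Origin at the centre of the foot's underside, which is on top of the plate; x points away from the robot. The stands are about 170 mm apart
- shutter_middle (a joint): angle (rad) of the middle shutter lever: 0 = finger tab up, disc (upright dark steel, 48 mm across, 68 mm beyond the pivot) down in the beam; 0.45 = level; 0.9 = tab fully down, disc up out of the beam (hard stop). Disc clear of the beam above 0.65. Starts at 0 to 0.15; no return spring: held by friction (about 1 N at the tab moves it), it stays where it is left
- tab_middle (a point): centre of the upper face of the middle shutter's finger tab, a black 34 x 32 x 6 mm pad that slopes with the lever, on the robot's side (-x) of the fork. Above the foot's underside and towards the robot from the pivot it is at 177 and 53 mm at joint value 0, 149 and 68 at 0.45, 118 and 69 at 0.9. Its spring stem (1.8 N per mm, at most 10 mm) sinks only 0.5 mm while the lever moves
- stand_right: the right (robot's right, -y side of the row) shutter stand: loose, standing by its weight (about 1.4 kg) on the plate; dark blue steel foot 140 (x) x 80 (y) x 14 mm, a thin post and an aluminium fork that carries the shutter lever on a pivot along y, 130 mm above the foot's underside (fork top 144 mm). Origin at the centre of the foot's underside, which is on top of the plate; x points away from the robot. The stands are about 170 mm apart
- shutter_right (a joint): angle (rad) of the right shutter lever: 0 = finger tab up, disc (upright dark steel, 48 mm across, 68 mm beyond the pivot) down in the beam; 0.45 = level; 0.9 = tab fully down, disc up out of the beam (hard stop). Disc clear of the beam above 0.65. Starts at 0 to 0.15; no return spring: held by friction (about 1 N at the tab moves it), it stays where it is left
- tab_right (a point): centre of the upper face of the right shutter's finger tab, a black 34 x 32 x 6 mm pad that slopes with the lever, on the robot's side (-x) of the fork. Above the foot's underside and towards the robot from the pivot it is at 177 and 53 mm at joint value 0, 149 and 68 at 0.45, 118 and 69 at 0.9. Its spring stem (1.8 N per mm, at most 10 mm) sinks only 0.5 mm while the lever moves
- brass_weight: small brass weight with a knob, 28 mm across, 44 mm tall, on the plate between the left and middle stands; loose, to be left alone; origin at the centre of its underside
- steel_weight: the same weight in steel, on the plate between the middle and right stands; loose, to be left alone; origin at the centre of its underside
- wooden_case: closed wooden instrument case 80 x 220 x 36 mm on the bench beyond the plate; loose, to be left alone; origin at the centre of its underside
- lens_box: dark blue box 71 x 91 x 35 mm on the bench beyond the plate; loose, to be left alone; origin at the centre of its underside
There are look-alikes about, which are no part of the job. What is shaped like the stand_middle but turquoise is not meant.

How it is judged:
By the outcome, as a careful person would: the job done as asked, in the order asked, and still so for the second after the job is handed in, with the robot touching nothing.
It also fails if it takes over 51 s, if anything falls off the work surface, if the arm or the gripper's body presses on something with over 40 N, if the wrist force passes 120 N, or if a joint passes its speed limit or range.

## Robot

A 6-joint arm with a two-finger parallel gripper is mounted at the origin on the work surface. World frame = base frame: x ahead of the robot, y to its left, z up, the work surface at z = 0. Lengths are in m, angles in rad, forces in N, time in s.
With the tool pointing down it reaches from about 0.25 to 0.725 m from the base axis. Payload 4 kg.
Tool frame: the origin (TCP) lies at the very end of the fingers, on their centre line; the grasp point (between the pads) lies 19 mm behind it; x points along the fingers, y is the direction in which the jaws open and shut, and the axes are right-handed (so a half turn about x gives the same grasp; the last joint's range is limited). The gripper opens to 85 mm and grips with 20 to 120 N. Pads are 22 mm wide; open, the fingers measure 114 mm over their backs; the gripper's body (76 mm by 85 mm) begins 54 mm behind the grasp point. The pads swing forward as they close: fully open they stand 13 mm farther back than shut.
Start: joints at [1.197, 0.241, 0.005, 1.335, 0, 1.571], TCP at [0.183, 0.465, 0.231] pointing down, gripper open.
Joint ranges: [-2.72, 2.72], [-1.05, 1.87], [-1.09, 1.28], [-1.99, 2.15], [-1.42, 1.44], [-3.14, 3.14]. Speed limits (rad/s): [2.79, 2.79, 3.14, 3.14, 3.14, 3.14].

## Interface

Orientations are given as a unit quaternion [x, y, z, w].
In Python, from workcell import get_obs, camera, job_done gives the robot as it stands. The module is installed in compiled form; this text tells all that it offers.
- The arm moves only by the tool arm_command, never from a script. Its argument "motion" is a list of rows, each an object of numbers: "x", "y", "z": the shift along the tool's x, y, z in m; "roll": the turn about the tool's x in rad; "fingers": the opening, from 0 (shut) to 1 (fully open). A call has 1 to 20 rows; each row shifts and turns the pose as measured when the row begins, along the tool's axes as they then stand; what a row does not reach is not made up. A row lasts 1/12 s, in which the tool goes at most 41.7 mm and 7.16 degrees, less where a joint would pass 70% of its speed; a pose out of reach is approached as far as the arm can. A call is refused whole if a number of a shift passes 0.0417 or a number of a turn 0.125, either way. A call with a gripper value outside its range is refused whole. The fingers move at their own pace and stop on an object; the grip force is fixed at half the most. Time passes only in rows, so rows that do not move let the fingers close. It gives the time, the measured TCP pose, the force and the opening at its end, in the units of the state.
- get_obs(): the state, without advancing time (a new reading comes with each control period).
- camera(name): name is "scene" or "top"; returns a dict with "frame" (480x640x3 uint8, red, green, blue), "intrinsics" (3x3 intrinsics, pixels), "k1" (the pictures are not rectified: a ray, as slopes to the right and down, at radius r is drawn at 1 + k1 r^2 times it, then the intrinsics apply), "rvec" (rotation vector, rad) and "tvec" (3), from world to camera coordinates, as OpenCV has them. Camera axes: x right, y down, z forward; pixel columns grow to the right and rows downward; lengths in m; the calibration is good to about 2 mm. A picture is of the moment at which its call begins. There is no depth.
- job_done(): hands the job in, once; it reports no verdict.
The state is a dict: "clock": time; "joint_pos": joint angles; "joint_vel": joint speeds; "tau": joint torques, N m; "eef_pos": TCP position; "tool_rot": TCP orientation; "ft_force": force on the tool from outside, world axes, zero at the start; "ft_torque": the same for the moment, N m; "grip_width": finger opening in m.
Only numpy, scipy, OpenCV 4.12 (cv2) and the standard library are available. Lean on these libraries where they do the work, as an engineer would, in place of code of your own. Each camera call takes 0.05 s, during which the arm holds its last target.

## Working session

There is one attempt and no reset: what is moved stays moved. The work goes in short steps, Python scripts to look and compute and a tool call to move; the robot and the scene stay as the last step left them, time stands still between calls to the robot, and variables do not carry over. Pictures are saved under pics/ and viewed, and the job is handed in when it is done.

Besides the shell and the picture viewer there is one more tool, called after "Emit:" by a JSON object that holds its "fn" and its "kwargs", one argument or row to a line. arm_command: Moves the arm, as the interface text tells. Its arguments: {"type":"object","properties":{"motion":{"type":"array","items":{"type":"object","properties":{"x":{"type":"number"},"y":{"type":"number"},"z":{"type":"number"},"roll":{"type":"number"},"fingers":{"type":"number"}}}}},"required":["motion"]}

```bash
mkdir -p pics; python3 - <<'E'
from workcell import get_obs,camera
import cv2,pickle
o=get_obs();print({k:(v if not hasattr(v,'round') else v) for k,v in o.items()})
d={}
for n in('scene','top'):
    c=camera(n);d[n]=c;cv2.imwrite(f'pics/{n}0.png',c['frame'][:,:,::-1]);print(n,c['intrinsics'],c['k1'],c['rvec'],c['tvec'])
pickle.dump(d,open('c0.pkl','wb'))
E
```

```text
{'clock': 0.0, 'joint_pos': array([1.19701027e+00, 2.41389436e-01, 3.69790091e-03, 1.33521811e+00,
       1.64481371e-05, 1.57079751e+00]), 'joint_vel': array([-1.18824583e-04,  2.03769352e-04, -6.06646926e-05,  1.24521693e-03,
        1.16796939e-03,  3.52650298e-04]), 'tau': array([-4.85331893e-04, -3.72317040e+01,  2.52409208e+01,  1.70722324e-02,
       -2.03574893e-05, -6.06352685e-06]), 'eef_pos': array([0.18232847, 0.46487024, 0.23041469]), 'tool_rot': array([ 0.13065261,  0.69493749, -0.13211876,  0.69464841]), 'ft_force': array([ 0.16331682,  0.33677548, -0.29731785]), 'ft_torque': array([-0.01616109,  0.04391693,  0.00634282]), 'grip_width': 0.08551034032017293}
scene [[445.04410268   0.         317.79100423]
 [  0.         445.04410268 244.62781925]
 [  0.           0.           1.        ]] -0.0852667743636779 [ 1.87277032  1.22673484 -0.62864584] [-0.25517698 -0.16027007  1.46480017]
top [[543.65432746   0.         309.98824847]
 [  0.         543.65432746 238.69695147]
 [  0.           0.           1.        ]] -0.1569809088184079 [ 2.12240428 -2.15177524  0.18571401] [0.02935979 0.54224632 1.1341789 ]
```

View pics/scene0.png

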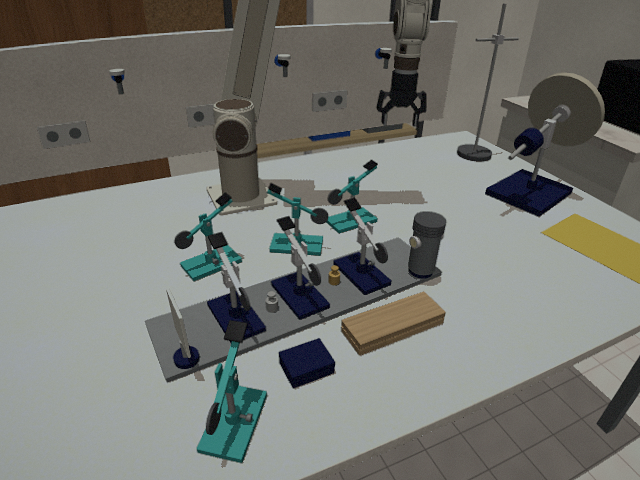

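View pics/top0.png

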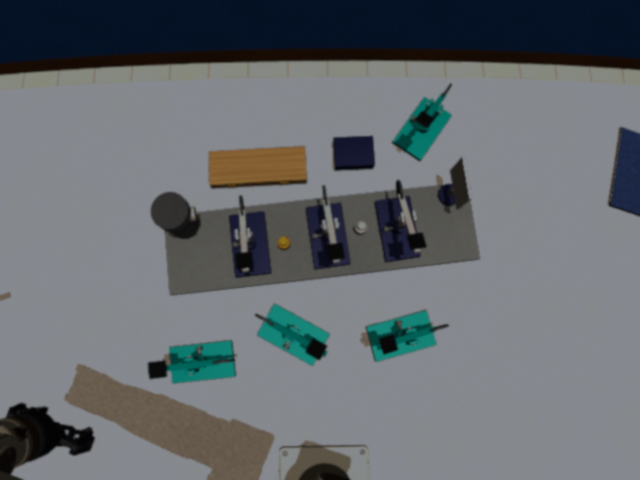

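```bash
cat > h.py <<'E'
import numpy as np,cv2
def ray(c,uv):
    K=c['intrinsics'];k=float(c['k1']);R=cv2.Rodrigues(np.array(c['rvec'],float))[0];t=np.array(c['tvec'],float).ravel()
    p=cv2.undistortPoints(np.array([[uv]],float),K,np.array([k,0,0,0.]))[0,0]
    d=R.T@np.array([p[0],p[1],1]);return -R.T@t,d/np.linalg.norm(d)
def onz(c,uv,z):
    o,d=ray(c,uv);return o+d*(z-o[2])/d[2]
def tri(c1,u1,c2,u2):
    a,d=ray(c1,u1);b,e=ray(c2,u2)
    s=np.linalg.lstsq(np.stack([d,-e],1),b-a,rcond=None)[0]
    p,q=a+s[0]*d,b+s[1]*e;return (p+q)/2,np.linalg.norm(p-q)
E
python3 - <<'E'
import pickle,cv2,numpy as np
d=pickle.load(open('c0.pkl','rb'))
f=d['top']['frame'];cv2.imwrite('pics/tcrop.png',cv2.resize(f[170:310,150:490][:,:,::-1],None,fx=2.3,fy=2.3,interpolation=cv2.INTER_CUBIC))
f=d['scene']['frame'];cv2.imwrite('pics/scrop.png',cv2.resize(f[190:350,190:400][:,:,::-1],None,fx=3.7,fy=3.7,interpolation=cv2.INTER_CUBIC))
# dark blobs
for n,(x0,y0,x1,y1) in {'top':(225,170,440,290),'scene':(200,190,400,300)}.items():
    g=d[n]['frame'].astype(int)[y0:y1,x0:x1]
    m=((g.max(2)<28)).astype(np.uint8)
    k,l,s,ce=cv2.connectedComponentsWithStats(m,connectivity=4)
    for i in range(1,k):
        if s[i,4]>25: print(n,s[i,:4]+[x0,y0,0,0],s[i,4],(ce[i]+[x0,y0]).round(1), g[l==i].mean(0).round())
E
```

```text
top [397 182   4  11] 31 [398.  187.5] [17. 17. 17.]
top [387 201  16  58] 346 [394.3 234.3] [10. 11. 23.]
top [319 207   4  13] 38 [320.4 212.9] [10. 12. 25.]
top [319 234  25  33] 427 [329.9 251.9] [10. 10. 17.]
top [407 234  18  15] 209 [415.8 240.8] [11. 10. 11.]
top [236 252  17  19] 254 [243.9 260.4] [10. 10. 12.]
scene [216 193  15  13] 90 [223.1 199. ] [17. 17. 19.]
scene [345 198  16  13] 119 [352.2 204.2] [17. 17. 18.]
scene [277 217  18  14] 119 [285.9 223.3] [18. 18. 19.]
scene [357 265  13   9] 71 [362.5 268.9] [ 6.  8. 23.]
scene [339 267  52  28] 156 [365.  284.3] [ 6.  7. 21.]
scene [294 284  13  12] 72 [300.  290.5] [ 6.  8. 23.]
```

View pics/tcrop.png

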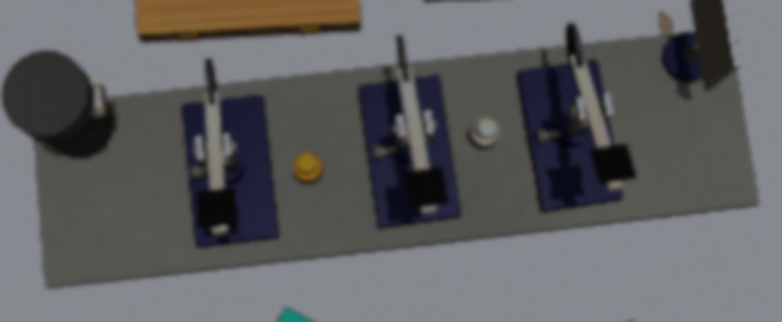

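View pics/scrop.png

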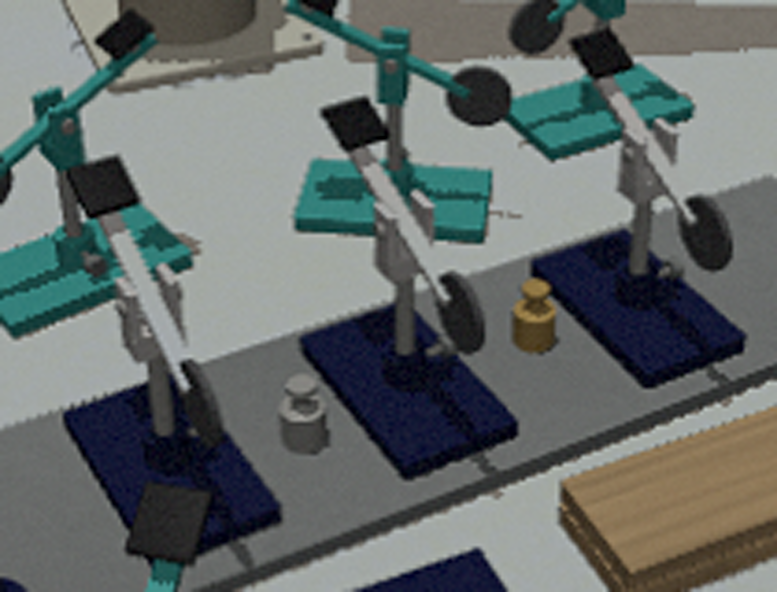

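```bash
python3 - <<'E'
import pickle,numpy as np
from h import *
d=pickle.load(open('c0.pkl','rb'));T,S=d['top'],d['scene']
tt=[(244.1,261.3),(335.2,251.3),(416.5,240.7)];ss=[(352.7,204.1),(285.7,223),(217.6,240.3)]
ft=[[(183,104),(263,96),(278,238),(197,246)],[(360,87),(438,77),(460,216),(378,227)],[(518,70),(597,60),(621,199),(541,210)]]
for a,b,q in zip(tt,ss,ft):
    p,e=tri(T,a,S,b)
    P=np.array([onz(T,(u/2.3+150,v/2.3+170),.029) for u,v in q])
    c=P.mean(0);ax=(P[0]+P[1]-P[2]-P[3]);yaw=np.arctan2(ax[1],ax[0]);ux=np.array([np.cos(yaw),np.sin(yaw)]);uy=np.array([-ux[1],ux[0]])
    r=p[:2]-c[:2]
    print('tab',p.round(4),'gap',round(e,4),'foot',c.round(4),'yaw',yaw.round(3),'len',np.linalg.norm(ax)/2,'tab rel',(r@ux).round(4),(r@uy).round(4))
for n,uv,z in [('lamp',(172,211),.165),('tq1 tab',(157,369),.17),('tq2',(316,349),.17),('tq3',(388,343),.17)]: print(n,onz(T,uv,z).round(3))
E
```

```text
tab [0.4783 0.1508 0.183 ] gap 0.0041 foot [0.5351 0.1538 0.029 ] yaw 0.104 len 0.1385145271177054 tab rel -0.0568 0.003
tab [ 0.495  -0.0239  0.1808] gap 0.002 foot [ 0.5515 -0.0176  0.029 ] yaw 0.121 len 0.1369271489805326 tab rel -0.0569 0.0005
tab [ 0.5126 -0.1804  0.1858] gap 0.0022 foot [ 0.5662 -0.1728  0.029 ] yaw 0.124 len 0.13826418577601876 tab rel -0.0541 -0.0009
lamp [0.582 0.295 0.165]
tq1 tab [0.274 0.317 0.17 ]
tq2 [0.311 0.015 0.17 ]
tq3 [ 0.319 -0.122  0.17 ]
```

```bash
cat >> h.py <<'E'
def st(goal=None,yaw=None):
    from workcell import get_obs
    from scipy.spatial.transform import Rotation as Ro
    o=get_obs();R=Ro.from_quat(o['tool_rot']).as_matrix()
    print('t',round(float(o['clock']),2),'p',o['eef_pos'].round(4),'F',o['ft_force'].round(2),'w',round(float(o['grip_width']),4));print('axes x,y,z',R.T.round(3).tolist())
    if goal is not None: print('tool shift',(R.T@(np.array(goal)-o['eef_pos'])).round(4))
    print('jaw yaw',np.arctan2(R[1,1],R[0,1]).round(3), 'j',o['joint_pos'].round(2))
E
python3 -c "
from h import *
st([.473,.150,.27])"
```

```text
t 0.1 p [0.1824 0.465  0.2305] F [ 0.51 -0.22  0.16] w 0.0853
axes x,y,z [[-0.001, -0.002, -1.0], [0.365, 0.931, -0.002], [0.931, -0.365, 0.0]]
tool shift [-0.0391 -0.1871  0.3856]
jaw yaw 1.197 j [ 1.2   0.24  0.    1.34 -0.    1.57]
```

Emit:
{"fn": "arm_command", "kwargs": {
  "motion": [
    {"x": -0.015, "roll": -0.12, "fingers": 0},
    {"x": -0.015, "roll": -0.12, "fingers": 0},
    {"x": -0.015, "roll": -0.12, "fingers": 0},
    {"x": -0.015, "roll": -0.12, "fingers": 0},
    {"fingers": 0},
    {"fingers": 0},
    {"fingers": 0},
    {"fingers": 0},
    {"fingers": 0}
  ]
}}

```text
schema error: expected keys x, y, z, roll, fingers
```

```bash
python3 -c "
from h import *
st([.473,.150,.27])"
```

```text
t 0.1 p [0.1824 0.465  0.2305] F [ 0.51 -0.22  0.16] w 0.0853
axes x,y,z [[-0.001, -0.002, -1.0], [0.365, 0.931, -0.002], [0.931, -0.365, 0.0]]
tool shift [-0.0391 -0.1871  0.3856]
jaw yaw 1.197 j [ 1.2   0.24  0.    1.34 -0.    1.57]
```

Emit:
{"fn": "arm_command", "kwargs": {
  "motion": [
    {"x": -0.015, "y": 0, "z": 0, "roll": -0.12, "fingers": 0},
    {"x": -0.015, "y": 0, "z": 0, "roll": -0.12, "fingers": 0},
    {"x": -0.015, "y": 0, "z": 0, "roll": -0.12, "fingers": 0},
    {"x": -0.015, "y": 0, "z": 0, "roll": -0.12, "fingers": 0},
    {"x": 0, "y": 0, "z": 0, "roll": 0, "fingers": 0},
    {"x": 0, "y": 0, "z": 0, "roll": 0, "fingers": 0},
    {"x": 0, "y": 0, "z": 0, "roll": 0, "fingers": 0},
    {"x": 0, "y": 0, "z": 0, "roll": 0, "fingers": 0}
  ]
}}

```text
clock: 0.77
eef_pos: [0.1812, 0.4619, 0.2863]
tool_rot: [-0.047, 0.708, 0.037, 0.704]
ft_force: [-0.5, -0.0, 0.1]
grip_width: -0.0003
```

```bash
python3 -c "
from h import *
st([.472,.149,.25])"
```

```text
t 0.77 p [0.1812 0.4619 0.2863] F [-0.47 -0.01  0.11] w -0.0003
axes x,y,z [[-0.006, -0.014, -1.0], [-0.119, 0.993, -0.013], [0.993, 0.119, -0.007]]
tool shift [ 0.0391 -0.3448  0.2518]
jaw yaw 1.69 j [1.2  0.23 0.13 1.49 0.   1.08]
```

Emit:
{"fn": "arm_command", "kwargs": {
  "motion": [
    {"x": 0, "y": -0.028, "z": 0.02, "roll": 0, "fingers": 0},
    {"x": 0, "y": -0.028, "z": 0.02, "roll": 0, "fingers": 0},
    {"x": 0, "y": -0.028, "z": 0.02, "roll": 0, "fingers": 0},
    {"x": 0, "y": -0.028, "z": 0.02, "roll": 0, "fingers": 0},
    {"x": 0, "y": -0.028, "z": 0.02, "roll": 0, "fingers": 0},
    {"x": 0, "y": -0.028, "z": 0.02, "roll": 0, "fingers": 0},
    {"x": 0, "y": -0.028, "z": 0.02, "roll": 0, "fingers": 0},
    {"x": 0, "y": -0.028, "z": 0.02, "roll": 0, "fingers": 0},
    {"x": 0, "y": -0.028, "z": 0.02, "roll": 0, "fingers": 0},
    {"x": 0, "y": -0.028, "z": 0.02, "roll": 0, "fingers": 0},
    {"x": 0, "y": -0.028, "z": 0.02, "roll": 0, "fingers": 0},
    {"x": 0, "y": -0.028, "z": 0.02, "roll": 0, "fingers": 0},
    {"x": 0, "y": 0, "z": 0, "roll": 0, "fingers": 0}
  ]
}}

```text
clock: 1.85
eef_pos: [0.4636, 0.1397, 0.2737]
tool_rot: [-0.048, 0.714, 0.029, 0.698]
ft_force: [0.3, 0.2, 0.4]
grip_width: 0.0001
```

```bash
python3 -c "
from h import *
st([.472,.149,.21])"
```

```text
t 1.85 p [0.4636 0.1397 0.2737] F [0.32 0.19 0.37] w 0.0001
axes x,y,z [[-0.022, -0.028, -0.999], [-0.108, 0.994, -0.026], [0.994, 0.108, -0.025]]
tool shift [0.0632 0.01   0.011 ]
jaw yaw 1.679 j [ 0.31  0.22  0.09  1.47 -0.02  0.2 ]
```

Emit:
{"fn": "arm_command", "kwargs": {
  "motion": [
    {"x": 0.02, "y": 0.005, "z": 0.005, "roll": 0, "fingers": 0},
    {"x": 0.02, "y": 0.005, "z": 0.006, "roll": 0, "fingers": 0},
    {"x": 0.02, "y": 0, "z": 0, "roll": 0, "fingers": 0},
    {"x": 0, "y": 0, "z": 0, "roll": 0, "fingers": 0}
  ]
}}

```text
clock: 2.18
eef_pos: [0.4728, 0.146, 0.2083]
tool_rot: [-0.043, 0.716, 0.023, 0.697]
ft_force: [-0.6, -0.2, -0.1]
grip_width: -0.0001
```

```bash
cat >> h.py <<'E'
def shot(tag):
    from workcell import camera
    c=camera('scene');f=c['frame'][:,:,::-1];cv2.imwrite(f'pics/{tag}.png',cv2.resize(f[130:370,150:470],None,fx=2.4,fy=2.4,interpolation=cv2.INTER_CUBIC))
E
python3 -c "
from h import *
shot('s1');st([.472,.149,.19])"
```

```text
t 2.23 p [0.4736 0.1464 0.2101] F [-0.32 -0.   -0.56] w 0.0002
axes x,y,z [[-0.023, -0.028, -0.999], [-0.095, 0.995, -0.026], [0.995, 0.094, -0.026]]
tool shift [ 0.02    0.0033 -0.0008]
jaw yaw 1.666 j [ 0.31  0.27 -0.02  1.32 -0.02  0.22]
```

View pics/s1.png

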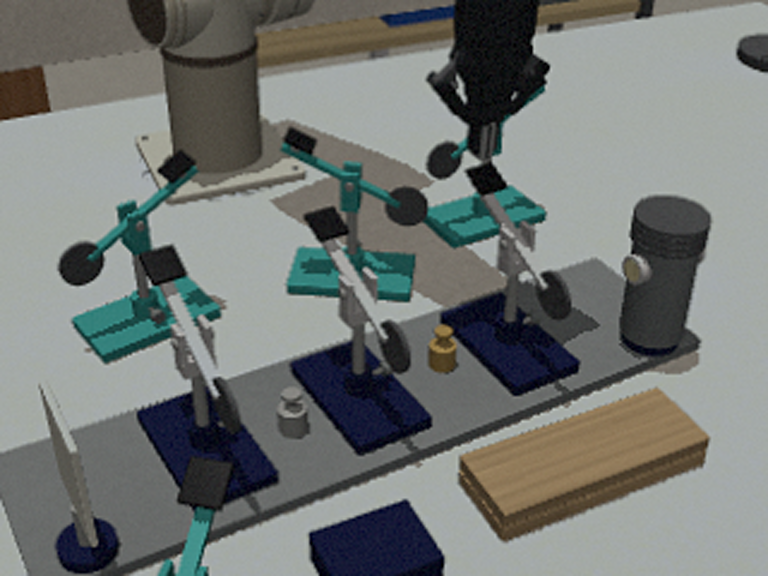

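Emit:
{"fn": "arm_command", "kwargs": {
  "motion": [
    {"x": 0.006, "y": 0.003, "z": 0, "roll": 0, "fingers": 0},
    {"x": 0.006, "y": 0, "z": 0, "roll": 0, "fingers": 0},
    {"x": 0.006, "y": 0, "z": 0, "roll": 0, "fingers": 0},
    {"x": 0.006, "y": 0, "z": 0, "roll": 0, "fingers": 0},
    {"x": 0.006, "y": 0, "z": 0, "roll": 0, "fingers": 0},
    {"x": 0.006, "y": 0, "z": 0, "roll": 0, "fingers": 0}
  ]
}}

```text
clock: 2.73
eef_pos: [0.474, 0.1507, 0.1762]
tool_rot: [-0.042, 0.712, 0.025, 0.7]
ft_force: [-0.4, -0.2, 0.8]
grip_width: -0.0002
```

```bash
python3 -c "
from h import *
shot('s2');st([.472,.149,.14])"
```

```text
t 2.78 p [0.4733 0.1505 0.175 ] F [ 0.18  0.54 -0.54] w 0.0002
axes x,y,z [[-0.018, -0.026, -1.0], [-0.095, 0.995, -0.024], [0.995, 0.094, -0.02]]
tool shift [ 0.035  -0.0005 -0.0008]
jaw yaw 1.666 j [ 0.32  0.29 -0.09  1.22 -0.02  0.22]
```

View pics/s2.png

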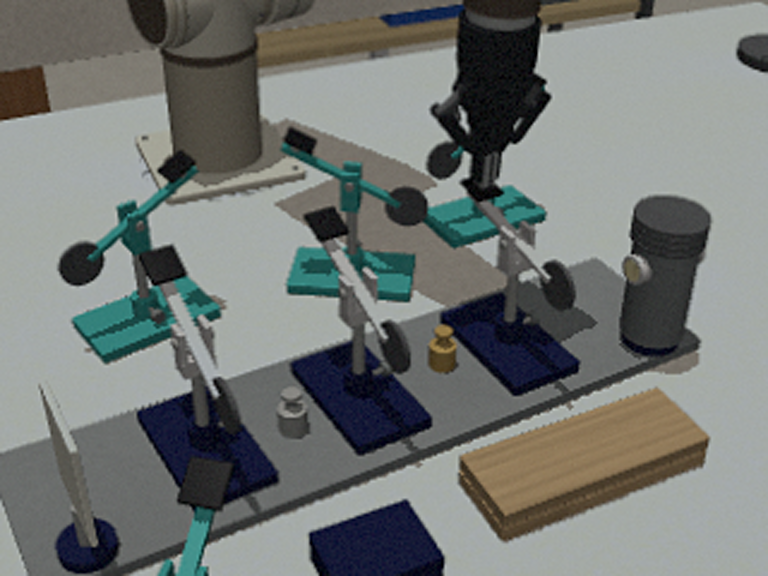

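The fingertip (485,185) is on the left tab. The disc has started to rise, and the foot hasn't moved.

Emit:
{"fn": "arm_command", "kwargs": {
  "motion": [
    {"x": 0.005, "y": 0, "z": 0, "roll": 0, "fingers": 0},
    {"x": 0.005, "y": 0, "z": -0.001, "roll": 0, "fingers": 0},
    {"x": 0.005, "y": 0, "z": 0, "roll": 0, "fingers": 0},
    {"x": 0.005, "y": 0, "z": -0.001, "roll": 0, "fingers": 0},
    {"x": 0.005, "y": 0, "z": 0, "roll": 0, "fingers": 0}
  ]
}}

```text
clock: 3.2
eef_pos: [0.4706, 0.1499, 0.1486]
tool_rot: [-0.042, 0.713, 0.025, 0.7]
ft_force: [-1.3, 0.6, 0.7]
grip_width: 0.0001
```

Emit:
{"fn": "arm_command", "kwargs": {
  "motion": [
    {"x": 0.003, "y": 0, "z": 0, "roll": 0, "fingers": 0},
    {"x": 0.002, "y": 0, "z": 0, "roll": 0, "fingers": 0}
  ]
}}

```text
clock: 3.37
eef_pos: [0.4703, 0.1499, 0.1422]
tool_rot: [-0.042, 0.713, 0.025, 0.7]
ft_force: [0.2, 0.5, 0.5]
grip_width: -0.0003
```

```bash
python3 -c "
from h import *
shot('s3');st([.472,.149,.138])"
```

```text
t 3.42 p [0.4701 0.1497 0.1419] F [-0.58  0.21  0.03] w -0.0003
axes x,y,z [[-0.018, -0.025, -1.0], [-0.095, 0.995, -0.023], [0.995, 0.094, -0.02]]
tool shift [ 0.0039 -0.0008  0.0019]
jaw yaw 1.666 j [ 0.32  0.31 -0.15  1.14 -0.02  0.22]
```

View pics/s3.png

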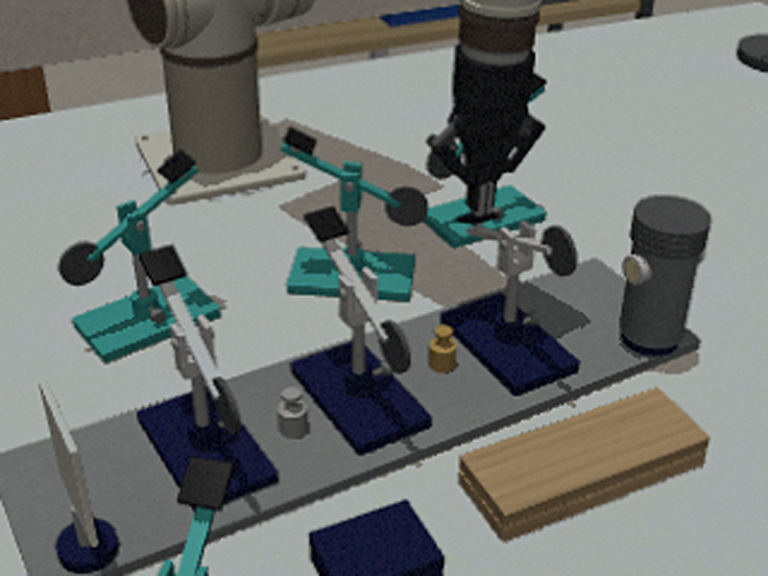

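Emit:
{"fn": "arm_command", "kwargs": {
  "motion": [
    {"x": 0.002, "y": 0, "z": 0, "roll": 0, "fingers": 0},
    {"x": 0.002, "y": 0, "z": 0, "roll": 0, "fingers": 0}
  ]
}}

```text
clock: 3.58
eef_pos: [0.4705, 0.1498, 0.1379]
tool_rot: [-0.042, 0.713, 0.025, 0.7]
ft_force: [-0.3, 0.3, 1.9]
grip_width: 0.0
```

Emit:
{"fn": "arm_command", "kwargs": {
  "motion": [
    {"x": 0.0015, "y": 0, "z": 0, "roll": 0, "fingers": 0}
  ]
}}

```text
clock: 3.67
eef_pos: [0.4708, 0.1498, 0.1364]
tool_rot: [-0.042, 0.712, 0.025, 0.7]
ft_force: [0.6, 0.5, 2.5]
grip_width: -0.0
```

```bash
python3 -c "
from h import *
shot('s4');st([.472,.149,.138])"
```

```text
t 3.72 p [0.4709 0.1498 0.1362] F [-0.45  0.39  2.79] w 0.0001
axes x,y,z [[-0.016, -0.024, -1.0], [-0.095, 0.995, -0.023], [0.995, 0.094, -0.019]]
tool shift [-0.0017 -0.001   0.001 ]
jaw yaw 1.666 j [ 0.32  0.31 -0.16  1.13 -0.02  0.22]
```

View pics/s4.png

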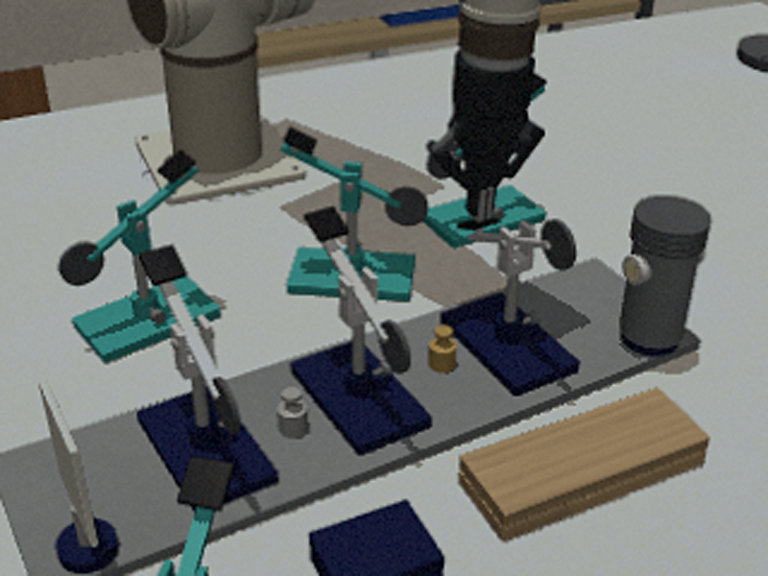

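Emit:
{"fn": "arm_command", "kwargs": {
  "motion": [
    {"x": 0.001, "y": 0, "z": 0, "roll": 0, "fingers": 0}
  ]
}}

```text
clock: 3.8
eef_pos: [0.4712, 0.1499, 0.1357]
tool_rot: [-0.042, 0.712, 0.025, 0.7]
ft_force: [-1.3, 0.6, 3.9]
grip_width: -0.0002
```

Emit:
{"fn": "arm_command", "kwargs": {
  "motion": [
    {"x": -0.01, "y": 0, "z": 0, "roll": 0, "fingers": 0},
    {"x": -0.02, "y": 0, "z": 0, "roll": 0, "fingers": 0},
    {"x": -0.03, "y": 0, "z": 0, "roll": 0, "fingers": 0},
    {"x": -0.03, "y": 0, "z": 0, "roll": 0, "fingers": 0},
    {"x": -0.01, "y": 0, "z": 0, "roll": 0, "fingers": 0}
  ]
}}

```text
clock: 4.22
eef_pos: [0.4693, 0.1504, 0.2369]
tool_rot: [-0.043, 0.716, 0.023, 0.696]
ft_force: [0.7, 0.3, 0.1]
grip_width: 0.0004
```

```bash
python3 -c "
from h import *
shot('s5');st([.489,-.025,.215])"
```

```text
t 4.27 p [0.47   0.1506 0.2377] F [ 0.54 -0.04  0.06] w -0.0002
axes x,y,z [[-0.024, -0.029, -0.999], [-0.094, 0.995, -0.026], [0.995, 0.093, -0.027]]
tool shift [ 0.0273 -0.176   0.0031]
jaw yaw 1.665 j [ 0.32  0.25  0.03  1.39 -0.02  0.23]
```

View pics/s5.png

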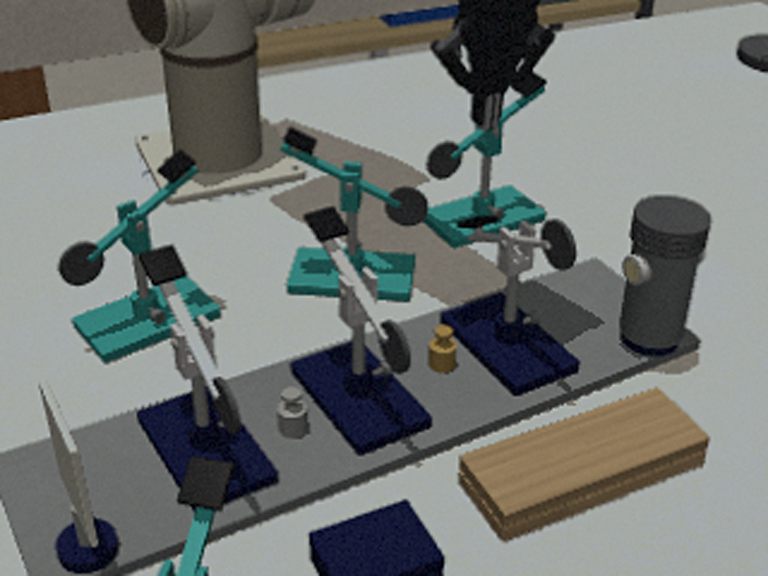

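The left shutter is open: its disc is now at (559,244), up from (555,295), and its foot is unmoved. Next is the middle one.

Emit:
{"fn": "arm_command", "kwargs": {
  "motion": [
    {"x": 0, "y": -0.022, "z": 0, "roll": 0, "fingers": 0},
    {"x": 0, "y": -0.022, "z": 0, "roll": 0, "fingers": 0},
    {"x": 0, "y": -0.022, "z": 0, "roll": 0, "fingers": 0},
    {"x": 0, "y": -0.022, "z": 0, "roll": 0, "fingers": 0},
    {"x": 0, "y": -0.022, "z": 0, "roll": 0, "fingers": 0},
    {"x": 0, "y": -0.022, "z": 0, "roll": 0, "fingers": 0},
    {"x": 0, "y": -0.022, "z": 0, "roll": 0, "fingers": 0},
    {"x": 0, "y": -0.022, "z": 0.002, "roll": 0, "fingers": 0},
    {"x": 0, "y": 0, "z": 0, "roll": 0, "fingers": 0}
  ]
}}

```text
clock: 5.02
eef_pos: [0.4883, -0.0311, 0.2421]
tool_rot: [-0.046, 0.715, 0.025, 0.697]
ft_force: [0.3, 0.3, 0.7]
grip_width: 0.0
```

```bash
python3 -c "
from h import *
shot('s6');st([.489,-.025,.20])"
```

```text
t 5.07 p [ 0.4879 -0.0297  0.2419] F [-0.71  0.53  0.59] w -0.0003
axes x,y,z [[-0.026, -0.029, -0.999], [-0.1, 0.995, -0.027], [0.995, 0.099, -0.028]]
tool shift [0.0417 0.0057 0.0028]
jaw yaw 1.671 j [-0.04  0.23  0.02  1.38 -0.03 -0.14]
```

View pics/s6.png

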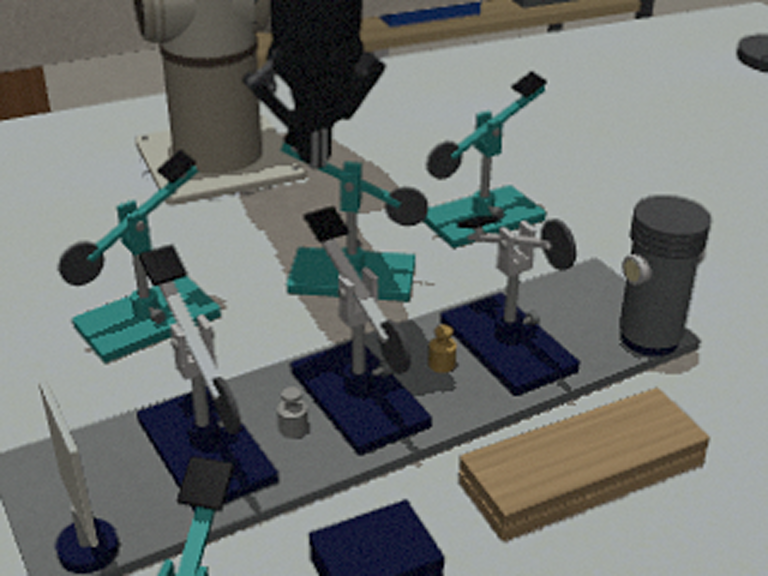

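Emit:
{"fn": "arm_command", "kwargs": {
  "motion": [
    {"x": 0.02, "y": 0.005, "z": 0, "roll": 0, "fingers": 0},
    {"x": 0.02, "y": 0, "z": 0.001, "roll": 0, "fingers": 0},
    {"x": 0, "y": 0, "z": 0, "roll": 0, "fingers": 0}
  ]
}}

```text
clock: 5.32
eef_pos: [0.4873, -0.0249, 0.2011]
tool_rot: [-0.044, 0.715, 0.025, 0.697]
ft_force: [-1.7, 0.5, -0.5]
grip_width: -0.0001
```

Emit:
{"fn": "arm_command", "kwargs": {
  "motion": [
    {"x": 0.006, "y": 0, "z": 0, "roll": 0, "fingers": 0},
    {"x": 0.006, "y": 0, "z": 0, "roll": 0, "fingers": 0},
    {"x": 0.006, "y": 0, "z": 0, "roll": 0, "fingers": 0},
    {"x": 0.006, "y": 0, "z": 0, "roll": 0, "fingers": 0}
  ]
}}

```text
clock: 5.65
eef_pos: [0.4869, -0.0234, 0.1777]
tool_rot: [-0.046, 0.715, 0.026, 0.698]
ft_force: [-0.3, -1.3, 1.4]
grip_width: -0.0
```

```bash
python3 -c "
from h import *
shot('s7');st([.488,-.025,.143])"
```

```text
t 5.7 p [ 0.4863 -0.0235  0.1765] F [-0.67  0.31 -0.28] w 0.0001
axes x,y,z [[-0.025, -0.028, -0.999], [-0.102, 0.994, -0.025], [0.994, 0.101, -0.027]]
tool shift [ 0.0335 -0.0008  0.0024]
jaw yaw 1.673 j [-0.03  0.26 -0.11  1.22 -0.03 -0.13]
```

View pics/s7.png

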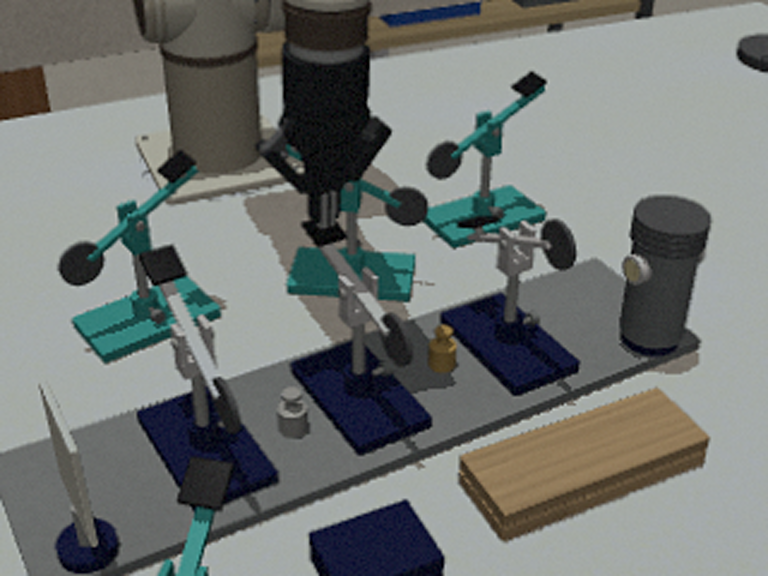

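The fingertip (323,225) is on the middle tab and the disc has begun to rise. I'll keep pushing.

Emit:
{"fn": "arm_command", "kwargs": {
  "motion": [
    {"x": 0.005, "y": 0, "z": 0.001, "roll": 0, "fingers": 0},
    {"x": 0.005, "y": 0, "z": 0, "roll": 0, "fingers": 0},
    {"x": 0.005, "y": 0, "z": 0, "roll": 0, "fingers": 0},
    {"x": 0.005, "y": 0, "z": 0, "roll": 0, "fingers": 0},
    {"x": 0.005, "y": 0, "z": 0, "roll": 0, "fingers": 0}
  ]
}}

```text
clock: 6.12
eef_pos: [0.4871, -0.0239, 0.1509]
tool_rot: [-0.046, 0.715, 0.027, 0.698]
ft_force: [-2.2, 0.1, 1.8]
grip_width: 0.0
```

Emit:
{"fn": "arm_command", "kwargs": {
  "motion": [
    {"x": 0.003, "y": 0, "z": 0, "roll": 0, "fingers": 0},
    {"x": 0.003, "y": 0, "z": 0, "roll": 0, "fingers": 0}
  ]
}}

```text
clock: 6.28
eef_pos: [0.4866, -0.024, 0.1436]
tool_rot: [-0.045, 0.715, 0.027, 0.697]
ft_force: [-0.2, 0.1, 1.6]
grip_width: 0.0
```

Emit:
{"fn": "arm_command", "kwargs": {
  "motion": [
    {"x": 0.002, "y": 0, "z": 0, "roll": 0, "fingers": 0},
    {"x": 0.0015, "y": 0, "z": 0, "roll": 0, "fingers": 0}
  ]
}}

```text
clock: 6.45
eef_pos: [0.4868, -0.024, 0.1393]
tool_rot: [-0.045, 0.715, 0.027, 0.697]
ft_force: [0.3, 0.4, 1.6]
grip_width: -0.0
```

```bash
python3 -c "
from h import *
shot('s8');st([.488,-.025,.136])"
```

```text
t 6.5 p [ 0.4867 -0.024   0.1391] F [-0.19 -0.42 -0.2 ] w 0.0001
axes x,y,z [[-0.024, -0.027, -0.999], [-0.102, 0.994, -0.025], [0.995, 0.101, -0.026]]
tool shift [ 0.0031 -0.0011  0.0013]
jaw yaw 1.673 j [-0.03  0.29 -0.17  1.13 -0.03 -0.13]
```

View pics/s8.png

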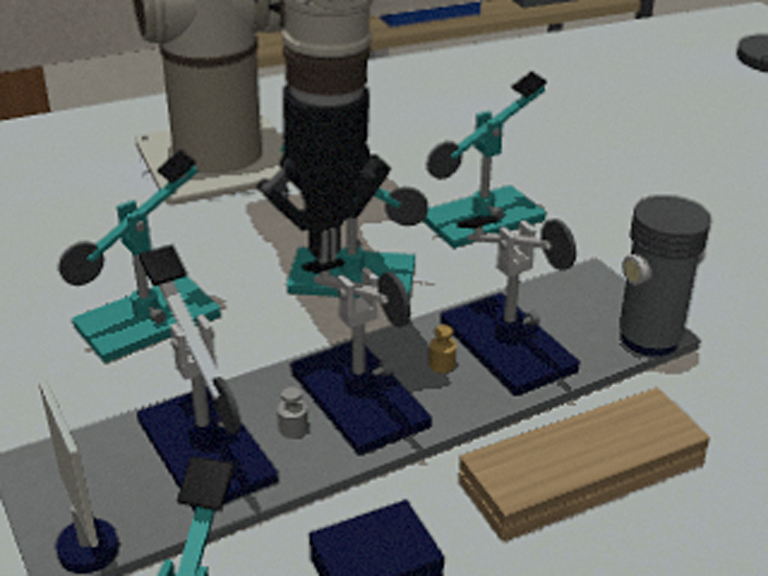

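Emit:
{"fn": "arm_command", "kwargs": {
  "motion": [
    {"x": 0.002, "y": 0, "z": 0, "roll": 0, "fingers": 0},
    {"x": 0.001, "y": 0, "z": 0, "roll": 0, "fingers": 0}
  ]
}}

```text
clock: 6.67
eef_pos: [0.4872, -0.024, 0.1363]
tool_rot: [-0.045, 0.714, 0.027, 0.698]
ft_force: [-0.2, 1.2, 2.6]
grip_width: 0.0001
```

Emit:
{"fn": "arm_command", "kwargs": {
  "motion": [
    {"x": 0.001, "y": 0, "z": 0, "roll": 0, "fingers": 0}
  ]
}}

```text
clock: 6.75
eef_pos: [0.4875, -0.0239, 0.1355]
tool_rot: [-0.045, 0.714, 0.027, 0.698]
ft_force: [0.2, 1.0, 3.1]
grip_width: -0.0002
```

Emit:
{"fn": "arm_command", "kwargs": {
  "motion": [
    {"x": 0.001, "y": 0, "z": 0, "roll": 0, "fingers": 0},
    {"x": -0.01, "y": 0, "z": 0, "roll": 0, "fingers": 0},
    {"x": -0.02, "y": 0, "z": 0, "roll": 0, "fingers": 0},
    {"x": -0.03, "y": 0, "z": 0, "roll": 0, "fingers": 0},
    {"x": -0.03, "y": 0, "z": 0, "roll": 0, "fingers": 0},
    {"x": -0.01, "y": 0, "z": 0, "roll": 0, "fingers": 0}
  ]
}}

```text
clock: 7.25
eef_pos: [0.4866, -0.0217, 0.2362]
tool_rot: [-0.045, 0.718, 0.026, 0.694]
ft_force: [1.2, -1.4, -0.5]
grip_width: 0.0004
```

```bash
python3 -c "
from h import *
shot('s9');st([.503,-.1805,.22])"
```

```text
t 7.3 p [ 0.4873 -0.0217  0.237 ] F [ 0.67 -0.17  1.6 ] w -0.0001
axes x,y,z [[-0.029, -0.028, -0.999], [-0.102, 0.995, -0.025], [0.994, 0.101, -0.032]]
tool shift [ 0.021  -0.1591  0.0002]
jaw yaw 1.673 j [-0.03  0.24  0.01  1.38 -0.03 -0.13]
```

View pics/s9.png

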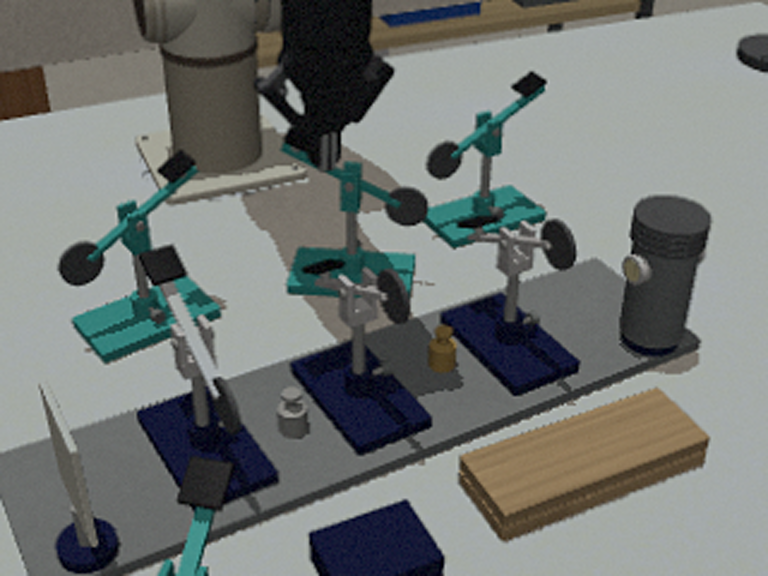

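The middle shutter is open, with its disc at (393,297) and its foot unmoved. The right one is last.

Emit:
{"fn": "arm_command", "kwargs": {
  "motion": [
    {"x": 0, "y": -0.02, "z": 0, "roll": 0, "fingers": 0},
    {"x": 0, "y": -0.02, "z": 0, "roll": 0, "fingers": 0},
    {"x": 0, "y": -0.02, "z": 0, "roll": 0, "fingers": 0},
    {"x": 0, "y": -0.02, "z": 0, "roll": 0, "fingers": 0},
    {"x": 0, "y": -0.02, "z": 0, "roll": 0, "fingers": 0},
    {"x": 0, "y": -0.02, "z": 0, "roll": 0, "fingers": 0},
    {"x": 0, "y": -0.02, "z": 0, "roll": 0, "fingers": 0},
    {"x": 0, "y": -0.015, "z": 0, "roll": 0, "fingers": 0},
    {"x": 0, "y": 0, "z": 0, "roll": 0, "fingers": 0}
  ]
}}

```text
clock: 8.05
eef_pos: [0.5033, -0.182, 0.2404]
tool_rot: [-0.047, 0.717, 0.027, 0.695]
ft_force: [-0.3, -0.5, 0.8]
grip_width: -0.0001
```

```bash
python3 -c "
from h import *
st([.503,-.1805,.20])"
```

```text
t 8.05 p [ 0.5033 -0.182   0.2404] F [-0.34 -0.46  0.78] w -0.0001
axes x,y,z [[-0.029, -0.03, -0.999], [-0.106, 0.994, -0.026], [0.994, 0.105, -0.032]]
tool shift [0.0404 0.0026 0.0012]
jaw yaw 1.677 j [-0.33  0.32  0.14  1.41 -0.04 -0.43]
```

Emit:
{"fn": "arm_command", "kwargs": {
  "motion": [
    {"x": 0.02, "y": 0.002, "z": 0.001, "roll": 0, "fingers": 0},
    {"x": 0.018, "y": 0, "z": 0.001, "roll": 0, "fingers": 0},
    {"x": 0, "y": 0, "z": 0, "roll": 0, "fingers": 0}
  ]
}}

```text
clock: 8.3
eef_pos: [0.5038, -0.1816, 0.201]
tool_rot: [-0.046, 0.717, 0.026, 0.695]
ft_force: [-0.4, -0.1, 0.2]
grip_width: 0.0001
```

```bash
python3 -c "
from h import *
shot('s10');st([.503,-.1805,.143])"
```

```text
t 8.35 p [ 0.5041 -0.1816  0.2024] F [-0.3   0.43 -0.03] w -0.0001
axes x,y,z [[-0.028, -0.03, -0.999], [-0.103, 0.994, -0.027], [0.994, 0.102, -0.031]]
tool shift [0.0593 0.0028 0.0008]
jaw yaw 1.674 j [-0.32  0.34  0.06  1.31 -0.04 -0.43]
```

View pics/s10.png

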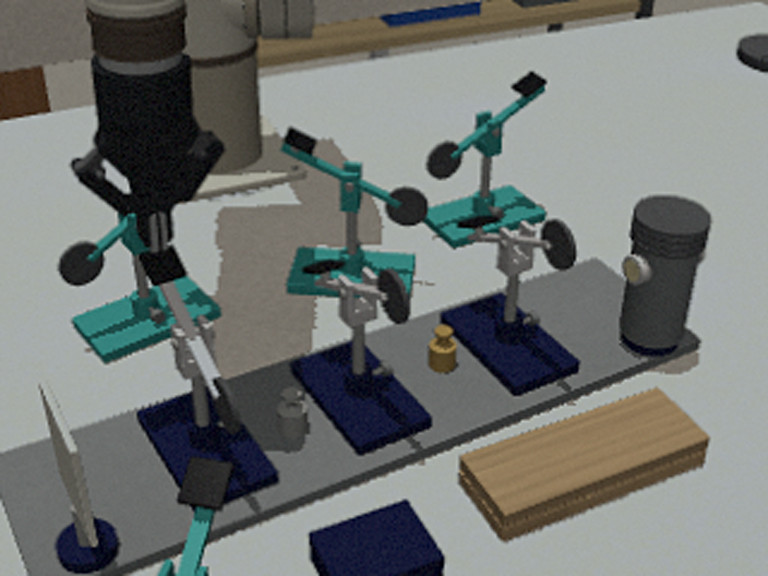

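The fingertip (157,248) is just above the right tab (162,266).

Emit:
{"fn": "arm_command", "kwargs": {
  "motion": [
    {"x": 0.006, "y": 0.001, "z": 0, "roll": 0, "fingers": 0},
    {"x": 0.006, "y": 0, "z": 0, "roll": 0, "fingers": 0},
    {"x": 0.006, "y": 0, "z": 0, "roll": 0, "fingers": 0},
    {"x": 0.006, "y": 0, "z": 0, "roll": 0, "fingers": 0},
    {"x": 0.006, "y": 0, "z": 0, "roll": 0, "fingers": 0}
  ]
}}

```text
clock: 8.77
eef_pos: [0.5052, -0.1805, 0.1749]
tool_rot: [-0.048, 0.714, 0.026, 0.698]
ft_force: [-0.1, 0.2, 0.7]
grip_width: -0.0002
```

Emit:
{"fn": "arm_command", "kwargs": {
  "motion": [
    {"x": 0.005, "y": 0, "z": 0, "roll": 0, "fingers": 0},
    {"x": 0.005, "y": 0, "z": 0, "roll": 0, "fingers": 0},
    {"x": 0.005, "y": 0, "z": 0, "roll": 0, "fingers": 0},
    {"x": 0.005, "y": 0, "z": 0, "roll": 0, "fingers": 0}
  ]
}}

```text
clock: 9.1
eef_pos: [0.5039, -0.1811, 0.1531]
tool_rot: [-0.048, 0.715, 0.026, 0.697]
ft_force: [-1.8, 0.4, 2.1]
grip_width: 0.0
```

```bash
python3 -c "
from h import *
shot('s11');st([.503,-.1805,.14])"
```

```text
t 9.15 p [ 0.5034 -0.181   0.1518] F [-1.21 -0.47  0.36] w 0.0001
axes x,y,z [[-0.024, -0.032, -0.999], [-0.105, 0.994, -0.029], [0.994, 0.104, -0.027]]
tool shift [ 0.0118  0.0009 -0.    ]
jaw yaw 1.676 j [-0.32  0.37 -0.03  1.18 -0.04 -0.43]
```

View pics/s11.png

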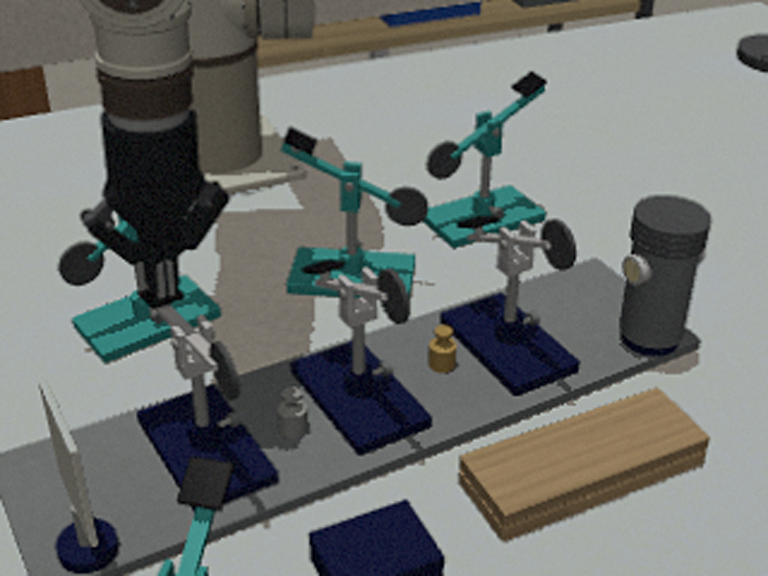

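The right disc has risen to (225,370), so the push continues in small steps.

Emit:
{"fn": "arm_command", "kwargs": {
  "motion": [
    {"x": 0.003, "y": 0, "z": 0, "roll": 0, "fingers": 0},
    {"x": 0.003, "y": 0, "z": 0, "roll": 0, "fingers": 0},
    {"x": 0.003, "y": 0, "z": 0, "roll": 0, "fingers": 0}
  ]
}}

```text
clock: 9.4
eef_pos: [0.5033, -0.1812, 0.142]
tool_rot: [-0.048, 0.715, 0.026, 0.697]
ft_force: [-0.5, 1.0, 1.5]
grip_width: -0.0003
```

Emit:
{"fn": "arm_command", "kwargs": {
  "motion": [
    {"x": 0.002, "y": 0, "z": 0, "roll": 0, "fingers": 0},
    {"x": 0.002, "y": 0, "z": 0, "roll": 0, "fingers": 0}
  ]
}}

```text
clock: 9.57
eef_pos: [0.5037, -0.1812, 0.1375]
tool_rot: [-0.048, 0.715, 0.027, 0.697]
ft_force: [1.2, 0.2, 2.3]
grip_width: 0.0003
```

Emit:
{"fn": "arm_command", "kwargs": {
  "motion": [
    {"x": 0.001, "y": 0, "z": 0, "roll": 0, "fingers": 0}
  ]
}}

```text
clock: 9.65
eef_pos: [0.5042, -0.1812, 0.1365]
tool_rot: [-0.048, 0.714, 0.027, 0.698]
ft_force: [-1.0, 0.3, 3.3]
grip_width: -0.0
```

Emit:
{"fn": "arm_command", "kwargs": {
  "motion": [
    {"x": 0.001, "y": 0, "z": 0, "roll": 0, "fingers": 0},
    {"x": -0.01, "y": 0, "z": 0, "roll": 0, "fingers": 0},
    {"x": -0.02, "y": 0, "z": 0, "roll": 0, "fingers": 0},
    {"x": -0.03, "y": 0, "z": 0, "roll": 0, "fingers": 0},
    {"x": -0.03, "y": 0, "z": 0, "roll": 0, "fingers": 0},
    {"x": -0.02, "y": 0, "z": 0, "roll": 0, "fingers": 0},
    {"x": 0, "y": 0, "z": 0, "roll": 0, "fingers": 0},
    {"x": 0, "y": 0, "z": 0, "roll": 0, "fingers": 0}
  ]
}}

```text
clock: 10.32
eef_pos: [0.5058, -0.1776, 0.2515]
tool_rot: [-0.048, 0.715, 0.027, 0.697]
ft_force: [-0.9, -0.3, -1.1]
grip_width: 0.0001
```

```bash
python3 -c "
from h import *
shot('s12');st()
import pickle
from workcell import camera
a=pickle.load(open('c0.pkl','rb'))['top']['frame'];b=camera('top')['frame']
cv2.imwrite('pics/t2.png',np.vstack([cv2.resize(f[170:310,150:490][:,:,::-1],None,fx=2,fy=2,interpolation=cv2.INTER_CUBIC) for f in(a,b)]))
pickle.dump(b,open('b.pkl','wb'))
"
```

```text
t 10.37 p [ 0.506  -0.1777  0.2516] F [ 0.53 -0.55  1.26] w -0.0001
axes x,y,z [[-0.023, -0.031, -0.999], [-0.105, 0.994, -0.028], [0.994, 0.104, -0.027]]
jaw yaw 1.676 j [-0.32  0.32  0.16  1.43 -0.04 -0.42]
```

View pics/s12.png

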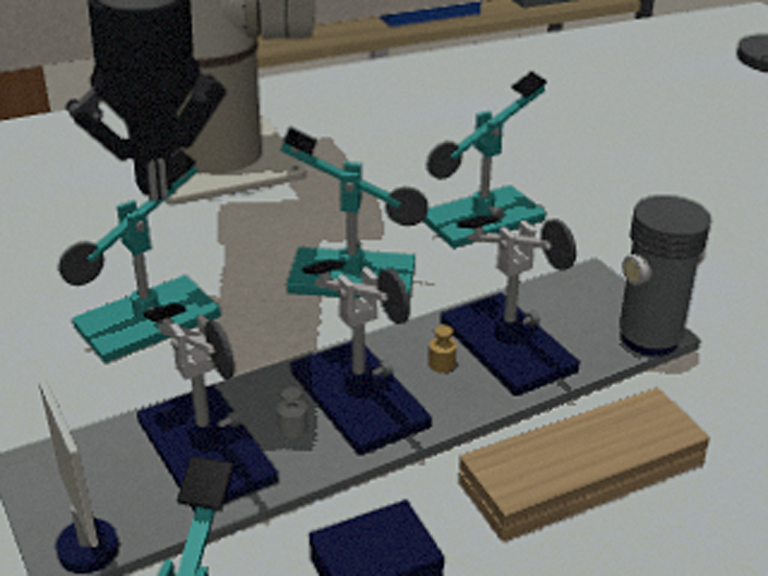

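View pics/t2.png

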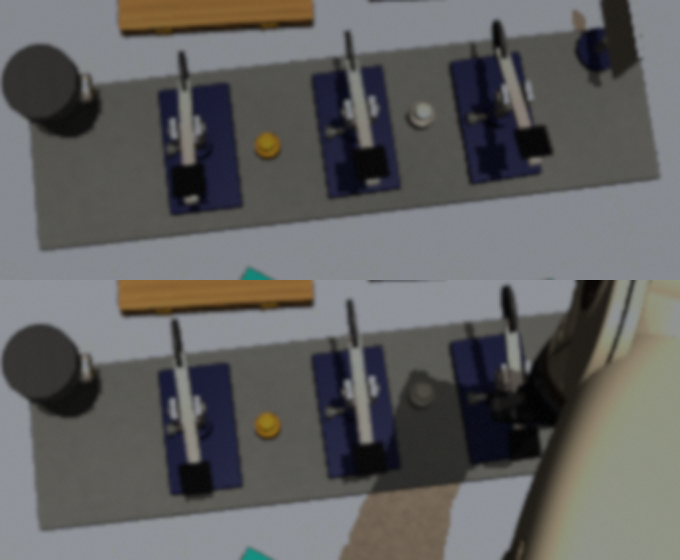

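```bash
python3 -c "
from h import *
import pickle
d=pickle.load(open('c0.pkl','rb'))
print(tri(d['top'],(247.5,269),d['scene'],(350,222.5)),tri(d['top'],(334.5,259),d['scene'],(284.6,241.3)))
print(onz(d['scene'],(219.2,260.4),.133))"
```

```text
(array([0.47006319, 0.15088121, 0.12712934]), np.float64(0.005203606907004711)) (array([ 0.48716062, -0.02502267,  0.12759822]), np.float64(0.0021367023844740024))
[ 0.510184   -0.18109777  0.133     ]
```

```bash
python3 -c "
from h import *
import pickle
d=pickle.load(open('c0.pkl','rb'))
for uv,f,y in (((350,222.5),(.5351,.1538),.104),((284.6,241.3),(.5515,-.0176),.121),((219.2,260.4),(.5662,-.1728),.124)):
  for z in(.127,.133,.14):
    r=onz(d['scene'],uv,z)[:2]-f; print(z,(r@[np.cos(y),np.sin(y)]).round(4),(r@[-np.sin(y),np.cos(y)]).round(4))
f=cv2.imread('pics/s12.png');cv2.imwrite('pics/s13.png',cv2.resize(f[180:420,100:600],None,fx=1.6,fy=1.6,interpolation=cv2.INTER_CUBIC))
"
```

```text
0.127 -0.0644 0.0066
0.133 -0.0563 0.0008
0.14 -0.0469 -0.0059
0.127 -0.0651 0.0017
0.133 -0.057 -0.0023
0.14 -0.0477 -0.007
0.127 -0.0647 0.0011
0.133 -0.0566 -0.0013
0.14 -0.0472 -0.0041
```

View pics/s13.png

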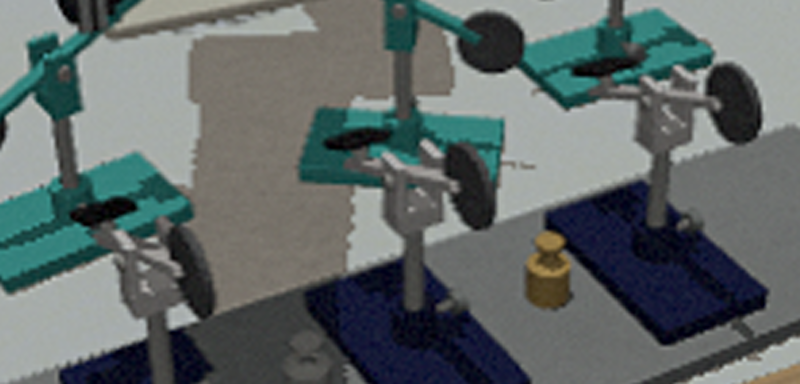

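All three shutters match, with tabs fully down and discs up, so I'm handing the job in.

```bash
python3 -c "
from workcell import job_done
print(job_done())"
```

```text
the job is handed in; nothing more can be done
None
```

All three shutters are open, pushed with the closed fingertips in the order left (next to the lamp), middle, right (next to the screen). Each went down to its hard stop at about 3–4 N. The job was handed in at about 10.4 s on the robot's clock, with the tool raised well clear.

- **Shutters:** the last scene picture shows all three discs up and all three tabs fully down, in matching poses. From two views, the left and middle tabs measure about 0.127 m high. That is 6 mm below the 0.133 m expected at full travel, and the two views disagreed by 2–5 mm.
- **Right shutter:** the arm hid its tab in the last top picture, so I checked it only in the scene picture and by force. Its pose matched the other two, and the push force rose at the same height.
- **Stands and weights:** the feet of the left and middle stands and both weights show no visible shift between the first and last pictures. The right foot is partly hidden from above, but looks unmoved in the scene picture.

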